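# Seat a herb packet in its dispatch tray and flip the tray's marker flag to ready

## Robot

A 6-joint arm with a two-finger parallel gripper is mounted at the origin on a cart in front of the work surface, level with it; the furniture and walls round the work are solid. World frame = base frame: x ahead of the robot, y to its left, z up, the work surface at z = 0. Lengths are in m, angles in rad, forces in N, time in s.
With the tool pointing down it reaches from about 0.35 to 0.85 m from the base axis. Payload 8.1 kg.
Tool frame: the origin (TCP) lies at the very end of the fingers, on their centre line; the grasp point (between the pads) lies 19 mm behind it; z points along the fingers, y is the line along which they close (so a half turn about z gives the same grasp; the last joint's range is limited). The gripper opens to 93 mm and grips with 3 to 60 N. Pads are 15 mm wide; open, the fingers measure 128 mm over their backs; the gripper's body (75 mm by 188 mm) begins 65 mm behind the grasp point.
Start: joints at [-1.424, 0.13, 1.488, -0, 1.523, -0.085], TCP at [0.138, -0.584, 0.219] pointing down, gripper open.
Joint ranges: [-2.96, 2.96], [-0.89, 2.26], [0.02, 2.5], [-1.34, 4.48], [0, 2.73], [-2.66, 2.66]. Speed limits (rad/s): [2.39, 2.39, 2.79, 3.14, 3.14, 3.14].

## Interface

Orientations are given as a rotation vector (axis times angle).
In Python, from plant import robot gives the robot as it stands. The module is installed in compiled form; this text tells all that it offers.
- The arm moves only by the tool play_rows, never from a script. Its argument "increments" is text: rows parted by semicolons, each of 5 numbers parted by spaces: the shift along the tool's x, y, z in mm, then the turn about the tool's z in degrees, then the closure, from -1 (fully open) to 1 (shut). In form: dx dy dz yaw claw; .... A call has 1 to 20 rows; each row is the pose to reach, as a shift and turn from the pose commanded when the call began, along the tool's axes at that moment; what a row does not reach only later rows make up. A row lasts 1/10 s, in which the tool goes at most 50 mm and 8.59 degrees, less where a joint would pass 70% of its speed; a pose out of reach is approached as far as the arm can. A call with a gripper value outside its range is refused whole. The fingers move at their own pace and stop on an object; "force" is the grip in N (left out, the last holds). Time passes only in rows, so rows that repeat a pose let the fingers close. It gives the time, the measured TCP pose, the force, the opening and the grip force at its end, in the units of the state.
- robot.read_state(): the state, without advancing time (a new reading comes with each control period).
- robot.read_camera(name): name is "side" or "top" or "wrist"; returns the picture (480x640x3 uint8, blue, green, red); there is no depth.
- robot.calibration(name): a dict with "vertical_fov" (degrees; the focal length in pixels is half the picture's height over the tangent of half this angle, whatever the lens; pixels are square), "cx", "cy" (the principal point, pixels), "rvec" (rotation vector, rad) and "tvec" (3), from world to camera coordinates, as OpenCV has them. Camera axes: x right, y down, z forward; pixel columns grow to the right and rows downward; lengths in m; the calibration is good to about 2 mm. A picture is of the moment at which its call begins: read the wrist's pose just before it. calibration takes no time and is no camera call; for the wrist camera it gives the pose at the moment of the call.
- robot.close_job(): hands the job in; it is judged then, once.
Trained networks look in the newest picture that a camera, given by its name, has taken for a name from the list of things; names that differ only in an ending like _2 or _b are one class to them, and where a whole thing is asked for, a point or a joint stands for the part that bears it (a point fixed in the world has none). Each returns a list of dicts, best first, with "conf" (0 to 1); they miss things now and then, are a little off and sometimes report something else, mostly with a low value. They report only what shows in the picture. A call takes as long as a camera call.
- robot.recognise(camera, query): "centre" ([x, y, z] in m, in world coordinates, good to about 4 mm: the middle of the surface that is visible of it).
- robot.regions_of(camera, query): "pixels" (480x640 bool, what is visible of it).
- robot.landmark_of(camera, query): "centre" ([x, y, z] in m, in world coordinates, good to about 4 mm: a listed point, or the origin of a listed thing).
The state is a dict: "t": time; "q": joint angles; "dq": joint speeds; "joint_torque": joint torques, N m; "tool_pos": TCP position; "orientation": TCP orientation; "force": force on the tool from outside, world axes, zero at the start; "wrist_torque": the same for the moment, N m; "opening": finger opening in m; "gripper_force": force on a finger pad.
Only numpy, scipy, OpenCV 4.12 (cv2) and the standard library are available. Lean on these libraries where they do the work, as an engineer would, in place of code of your own. Each camera call takes 0.05 s, during which the arm holds its last target. There are 200 camera calls.

## Task

One of the two grey dispatch trays has a herb packet pushed only part-way in: with your fingertips, push that packet along until it is fully home against the back stop. Then flip that tray's marker flag right over on its hinge (pressing its short thumb tail raises the plate) so that it lies flat towards the back with its ribbed face up, as on the tray that is already done. Only push and press, gently: grip and lift nothing, and leave the other tray and everything else on the table as they are.

Things in the scene. Friction and masses are not known exactly. Their poses are not given: they have to be found in the camera images.
- tray_a: grey metal dispatch tray, fixed, in either of two places side by side: its packet is part-way in, its flag plain face up. 170 (x) x 148 (y); origin under its middle, x from the open mouth to the back stop (away from the robot), y left, z up. Lane for the packet along x: middle line y = -22, 97 wide, floor 3 thick, rails 22 high, mouth at x = -85. Hinge fork of the flag left of the lane
- tray_a_stop (a point): where the packet's end meets the two rubber buffers of tray_a's back stop (36 high): tray x = +72, y = -22, 20 above its origin; axes as the tray's
- tray_b: tray like tray_a, same frame: packet fully home, flag already over with ribbed face up. To be left alone
- packet_part: paper herb packet tied with twine, soft-cornered, 80 wide (its x) x 100 long (its y) x 42 tall, 0.09 to 0.18 kg; origin at the middle of its underside. Lies lengthwise in tray_a's lane, 35 to 55 short of the back stop; fully home its origin is 50 before point tray_a_stop
- packet_ready: paper herb packet, 82x107x46, fully home in tray_b; origin at the middle of its underside
- tray_a_flag (a joint): tray_a's marker flag, rad. 0: plate level, pointing to the mouth, plain face up (starts 0 to 0.25); pi/2: plate upright; 3.14: plate level, pointing to the back, face with three cross ribs (3 high) up. Stops at 0 and 3.14 are inside the hinge. Stiff hinge, stays where it is left: 0.04 N m, so 2 to 4 N on the tail
- tray_a_pivot (a point): middle of tray_a's flag hinge, line along tray y: tray x = 0, y = +52, 62 above the tray origin; axes as the tray's. Held by two uprights 14 wide in x, 44 apart over all. White plate to one side: 34 wide, 4 thick, reaches 66. On the other side, in line, the thumb tail: 26 wide, 4 thick, reaches 40, free air beneath both
- tray_a_tail (a point): point on the thumb tail, 29 from the hinge line; at joint 0 it is level and towards the back, and pressing it down raises the plate; it swings down under the hinge
- tray_a_flag_end (a point): middle of the free end of tray_a's flag plate, 66 from the hinge line
- tray_b_flag_end (a point): the same point of tray_b's flag (lies towards the back of its tray)
- packet_spare: paper packet with twine, 87x117x50, right of the scale; bystander, loose; origin at the middle of its underside
- dropper: dropper bottle, 34 across, 102 tall, at the scale's front right corner; bystander, loose; origin at the middle of its underside
- weight_large: brass balance weight, 34 across, 44 tall, at the scale's front right corner; bystander, loose; origin at the middle of its underside
- weight_small: brass balance weight, 28 across, 38 tall, standing on tray_b's floor left of the lane, near the mouth; bystander, loose; origin at the middle of its underside
- stamp: rubber stamp with a turned wooden handle, 34x48, 81 tall, beside a flat ink pad left of the scale; bystander, loose; origin at the middle of its underside

How it is judged:
On the way, in this order (a step that is already met when the one before it is completed fails the run):
1. The packet is home against the back stop while the flag is still down on its plain-face side (x of packet_part in the frame of tray_a between 0.015 and 0.032 m and z of packet_part in the frame of tray_a below 0.01 m and angle between packet_part's own z axis and vertical below 0.15 rad and value of joint tray_a_flag below 0.5 rad), for 0.2 s.
2. The flag has been brought past upright (value of joint tray_a_flag above 1.75 rad), for 0.05 s.
3. The flag lies flat on the other side (value of joint tray_a_flag above 3.03 rad), for 0.2 s.
At the end, for the whole second after the job is handed in: The packet rests flat in tray_a's lane within 7 mm of the back stop, tray_a's flag is over to within 0.11 rad of its far stop (ribbed face up), and the other tray's packet and flag are within 12 mm of where they were (x of packet_part in the frame of tray_a between 0.015 and 0.032 m and z of packet_part in the frame of tray_a below 0.01 m and angle between packet_part's own z axis and vertical below 0.15 rad and value of joint tray_a_flag above 3.03 rad and linear speed of packet_part below 0.01 m/s and distance between packet_ready and tray_b below 0.04 m and distance of tray_b_flag_end from where it was at the start of the episode below 0.012 m); the robot touches nothing.
It fails at once if The packet is lifted or tipped (z of packet_part in the frame of tray_a above 0.018 m or angle between packet_part's own z axis and vertical above 0.35 rad).
It fails at once if The packet is gripped or shoved hard (over 35 N) (contact force between the fingers and packet_part above 35 N).
It fails at once if The tray or its flag is gripped or forced (over 35 N) (contact force between the fingers and tray_a above 35 N).
It fails at once if The other packet or the other tray's flag is moved (distance of any of packet_ready, tray_b_flag_end from where it was at the start of the episode above 0.012 m).
It fails at once if A bystander is moved (distance of any of packet_spare, dropper, weight_large, weight_small, stamp from where it was at the start of the episode above 0.02 m).
It also fails if it takes over 54 s, if anything falls off the work surface, if the arm or the gripper's body presses on something with over 40 N, if the wrist force passes 120 N, or if a joint passes its speed limit or range.

## Working session

There is one attempt and no reset: what is moved stays moved. The work goes in short steps, Python scripts to look and compute and a tool call to move; the robot and the scene stay as the last step left them, time stands still between calls to the robot, and variables do not carry over. Pictures are saved under pics/ and viewed, at most 10 in all, crops included, and the job is handed in when it is done.

Besides the shell and the picture viewer there is one more tool, called after "Emit:" as name(argument=value, ...) on one line, values as JSON. play_rows: Moves the arm, as the interface text tells. Its arguments: {"type":"object","properties":{"increments":{"type":"string"},"force":{"type":"number"}},"required":["increments"]}

```bash
mkdir -p pics; python3 - <<'E'
from plant import robot
import cv2,numpy as np
for c in("top","side"):
    cv2.imwrite(f"pics/{c}0.png",robot.read_camera(c))
    for n in("tray_a","tray_a_stop","packet_part","tray_a_pivot","tray_a_tail","tray_a_flag_end","tray_b_flag_end","packet_ready","weight_small","stamp"):
        print(c,n,[(np.round(d["centre"],3).tolist(),round(d["conf"],2)) for d in robot.landmark_of(c,n)[:3]])
s=robot.read_state();print(s["t"],s["tool_pos"],s["orientation"],s["force"],s["opening"])
E
```

```text
top tray_a [([0.457, 0.214, 0.002], 0.86), ([0.467, 0.009, 0.001], 0.81), ([0.482, 0.266, 0.062], 0.63)]
top tray_a_stop [([0.523, 0.185, 0.021], 0.98), ([0.529, 0.072, 0.065], 0.2)]
top packet_part [([0.432, 0.186, 0.006], 0.72)]
top tray_a_pivot [([0.449, 0.263, 0.066], 0.56)]
top tray_a_tail [([0.484, 0.266, 0.059], 0.6), ([0.458, 0.213, -0.0], 0.31)]
top tray_a_flag_end [([0.39, 0.268, 0.075], 0.95), ([0.464, 0.012, -0.0], 0.7), ([0.619, 0.35, 0.005], 0.53)]
top tray_b_flag_end [([0.531, 0.074, 0.063], 0.97)]
top packet_ready [([0.488, -0.012, 0.005], 0.84)]
top weight_small [([0.414, 0.061, 0.0], 0.6)]
top stamp [([0.62, 0.342, 0.005], 0.64), ([0.392, 0.269, 0.075], 0.29), ([0.654, -0.126, 0.003], 0.16)]
side tray_a [([0.452, 0.213, -0.004], 0.61)]
side tray_a_stop [([0.525, 0.192, 0.022], 0.94)]
side packet_part [([0.436, 0.191, 0.0], 0.73), ([0.532, 0.069, 0.062], 0.23)]
side tray_a_pivot [([0.456, 0.267, 0.063], 0.88), ([0.452, 0.212, -0.001], 0.24)]
side tray_a_tail [([0.483, 0.264, 0.054], 0.65), ([0.619, 0.345, 0.003], 0.5), ([0.456, 0.266, 0.063], 0.45)]
side tray_a_flag_end [([0.389, 0.269, 0.078], 0.74)]
side tray_b_flag_end [([0.529, 0.07, 0.063], 0.58)]
side packet_ready [([0.482, -0.005, 0.004], 0.62)]
side weight_small [([0.456, 0.263, 0.063], 0.72), ([0.413, 0.058, 0.001], 0.48)]
side stamp [([0.618, 0.346, 0.004], 0.8)]
1.1 [ 0.13785158 -0.58393106  0.21862564] [-3.12045436e+00 -3.63238845e-01 -5.86532986e-05] [0.37012396 0.09204501 0.68137983] 0.09291538741967827
```

View pics/top0.png

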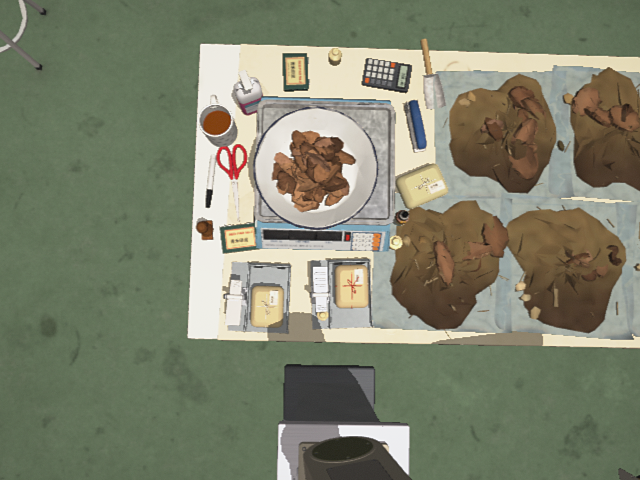

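View pics/side0.png

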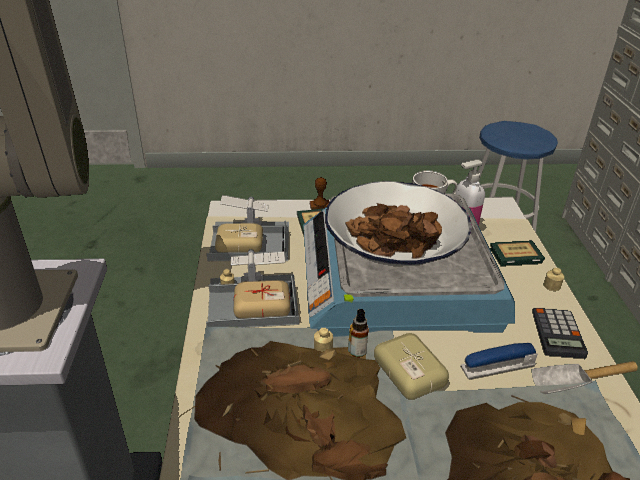

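The top and side views agree. tray_a is the left tray, at about (0.455, 0.214), top picture around (258, 298), with its packet short of the stop and its flag plain face up towards the mouth. tray_b is the right tray, around (342, 293), ribbed face up. Next I'll fit tray_a's pose.

```bash
python3 - <<'E'
from plant import robot
import numpy as np
from scipy.optimize import least_squares
P={"tray_a":(0,0),"tray_a_stop":(.072,-.022),"tray_a_pivot":(0,.052),"tray_a_flag_end":(-.0645,.052)}
C=np.array([.455,.214]);O=[];pk=[];fe=[];tl=[]
def w(p,x): c,s=np.cos(x[2]),np.sin(x[2]);return x[:2]+np.array([[c,-s],[s,c]])@np.array(p)
for k in range(3):
  for c in("top","side"):
    robot.read_camera(c)
    for n in list(P)+["packet_part","tray_a_tail"]:
      ref=w(P.get(n,(-.02,-.022) if n=="packet_part" else (.028,.052)),[*C,0])
      for d in robot.landmark_of(c,n):
        z=np.array(d["centre"])
        if np.hypot(*(z[:2]-ref))<.02:
          if n in P:O.append((P[n],z[:2]))
          elif n=="packet_part":pk.append(z)
          else: tl.append(z)
          if n=="tray_a_flag_end":fe.append(z)
          break
r=least_squares(lambda x:np.concatenate([w(p,x)-z for p,z in O]),[*C,0],loss="soft_l1",f_scale=.004)
x=r.x;print(x,np.degrees(x[2]),len(O),"rms",np.sqrt(np.mean(r.fun**2)))
p=np.mean(pk,0);c,s=np.cos(x[2]),np.sin(x[2]);print("packet",p,"in tray",np.array([[c,s],[-s,c]])@(p[:2]-x[:2]),np.std(pk,0))
print("flagend",np.mean(fe,0),"tail",np.mean(tl,0))
print(robot.read_state()["t"])
for n,q in dict(start=(-.092,-.022),home=(-.0355,-.022),tail=(.03,.052),pivot=(0,.052)).items(): print(n,w(q,x))
E
```

```text
[ 0.45340221  0.21299362 -0.02624407] -1.503674346897834 24 rms 0.002497105639071043
packet [0.43301667 0.19021667 0.00286667] in tray [-0.01978083 -0.02330405] [0.00224827 0.00201115 0.00192065]
flagend [0.3924  0.2672  0.07565] tail [0.485      0.26461667 0.0572    ]
3.2
start [0.36085659 0.19341537]
home [0.41733713 0.19193276]
tail [0.48475641 0.26418848]
pivot [0.45476674 0.26497572]
```

Emit:
play_rows(increments="320 -216 0 14.8 0.3;320 -216 0 14.8 0.3;320 -216 0 14.8 0.3;320 -216 0 14.8 0.3;320 -216 0 14.8 0.3;320 -216 0 14.8 0.3;320 -216 0 14.8 0.3;320 -216 0 14.8 0.3;397 -455 0 14.8 0.3;397 -455 0 14.8 0.3;397 -455 0 14.8 0.3;397 -455 0 14.8 0.3;397 -455 0 14.8 0.3;397 -455 0 14.8 0.3;392 -706 0 14.8 0.3;392 -706 0 14.8 0.3;392 -706 0 14.8 0.3;392 -706 0 14.8 0.3;392 -706 0 14.8 0.3;392 -706 0 14.8 0.3")

```text
t: 5.2
tool_pos: [0.3554, 0.1977, 0.2189]
orientation: [-3.14, 0.03, 0.0]
force: [0.3, -0.9, -0.5]
opening: 0.0329
gripper_force: 0.0
```

Emit:
play_rows(increments="1 4 50 0.4 0.3;1 4 100 0.4 0.3;1 4 140 0.4 0.3;1 4 170 0.4 0.3;1 4 190 0.4 0.3;1 4 196 0.4 0.3;1 4 196 0.4 0.3;1 4 196 0.4 0.3")

```text
t: 6.0
tool_pos: [0.3593, 0.189, 0.0239]
orientation: [-3.141, 0.054, -0.003]
force: [-0.8, 0.1, 0.8]
opening: 0.0324
gripper_force: 0.0
```

```bash
python3 - <<'E'
from plant import robot
import cv2
cv2.imwrite("pics/s1.png",cv2.resize(robot.read_camera("side")[170:340,150:350],(800,600)[:2] and (700,595)))
s=robot.read_state();print(s["tool_pos"],s["force"])
E
```

```text
[0.35952868 0.18928258 0.02416811] [-0.42826791 -0.05261104  0.08772022]
```

View pics/s1.png

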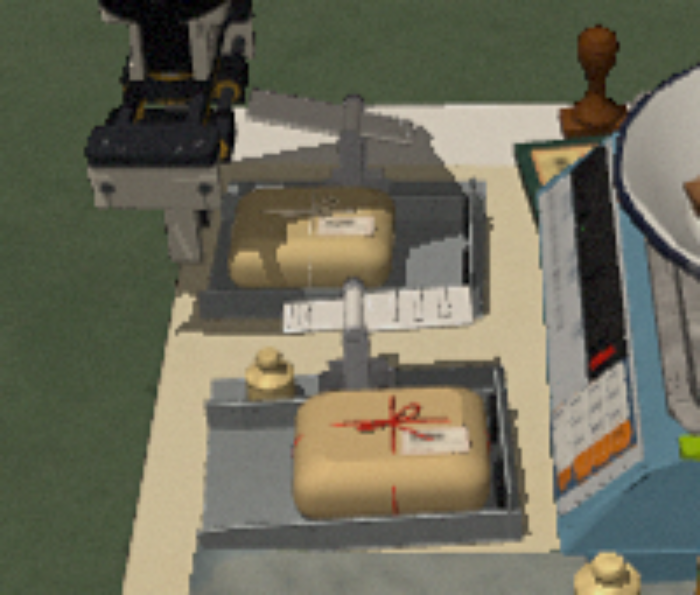

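The picture shows the closed-in fingers just outside tray_a's mouth at (185, 235), level with the packet's end, with the gripper body clear of the flag plate at (250, 100). I'll start a slow push.

Emit:
play_rows(increments="4 -3 0 0 0.3;8 -3 0 0 0.3;12 -3 0 0 0.3;15 -3 0 0 0.3;18 -3 0 0 0.3;21 -3 0 0 0.3;24 -3 0 0 0.3;27 -3 0 0 0.3;30 -3 0 0 0.3;33 -3 0 0 0.3;36 -3 0 0 0.3;39 -3 0 0 0.3;42 -3 0 0 0.3;44 -3 0 0 0.3;46 -3 0 0 0.3;46 -3 0 0 0.3")

```text
t: 7.65
tool_pos: [0.4045, 0.1906, 0.0227]
orientation: [-3.141, 0.053, -0.001]
force: [-0.2, 0.3, 0.1]
opening: 0.0322
gripper_force: 0.0
```

Emit:
play_rows(increments="1 0 0 0 0.3;2 0 0 0 0.3;3 0 0 0 0.3;4 0 0 0 0.3;5 0 0 0 0.3;6 0 0 0 0.3;7 0 0 0 0.3;7 0 0 0 0.3")

```text
t: 8.45
tool_pos: [0.4114, 0.1904, 0.0227]
orientation: [-3.141, 0.053, -0.0]
force: [-0.1, -0.7, 0.2]
opening: 0.0324
gripper_force: 0.2
```

```bash
cat > m.py <<'E'
from plant import robot
import numpy as np
x=np.array([.4534,.2130]);a=-.0262;R=np.array([[np.cos(a),np.sin(a)],[-np.sin(a),np.cos(a)]])
def pk(k=3):
  o=[]
  for i in range(k):
    for c in("top","side"):
      robot.read_camera(c)
      for d in robot.landmark_of(c,"packet_part"):
        z=np.array(d["centre"]);t=R@(z[:2]-x)
        if abs(t[0])<.06 and abs(t[1]+.022)<.03: o.append([*t,z[2]]);break
  print("packet in tray",np.round(np.mean(o,0),4),np.round(np.std(o,0),4),len(o))
  s=robot.read_state();print(s["t"],s["tool_pos"],s["force"])
E
python3 -c "import m;m.pk()"
```

```text
packet in tray [ 0.0165 -0.0264  0.0022] [0.0024 0.002  0.0031] 6
9.05 [0.41116637 0.19042499 0.02264693] [-0.73874761 -0.21679265 -1.01980128]
```

Emit:
play_rows(increments="1 0 0 0 0.3;2 0 0 0 0.3;3 0 0 0 0.3;4 0 0 0 0.3;4 0 0 0 0.3")

```text
t: 9.55
tool_pos: [0.4153, 0.1903, 0.0226]
orientation: [3.141, -0.053, 0.0]
force: [-0.6, -0.1, 0.4]
opening: 0.0327
gripper_force: 0.2
```

Emit:
play_rows(increments="0.7 0 0 0 0.3;1.5 0 0 0 0.3;2 0 0 0 0.3")

```text
t: 9.85
tool_pos: [0.4171, 0.1902, 0.0226]
orientation: [3.141, -0.053, -0.0]
force: [-2.0, -0.5, 0.1]
opening: 0.0326
gripper_force: 0.9
```

Emit:
play_rows(increments="0.5 0 0 0 0.3;1 0 0 0 0.3;1 0 0 0 0.3")

```text
t: 10.15
tool_pos: [0.4176, 0.1901, 0.0225]
orientation: [3.141, -0.053, -0.002]
force: [-6.1, -0.1, 3.4]
opening: 0.0326
gripper_force: 2.8
```

Emit:
play_rows(increments="0.5 0 0 0 0.3;0.5 0 0 0 0.3;0.5 0 0 0 0.3")

```text
t: 10.45
tool_pos: [0.4177, 0.1901, 0.0225]
orientation: [3.141, -0.052, -0.003]
force: [-6.3, -1.2, 4.4]
opening: 0.0324
gripper_force: 3.7
```

```bash
python3 -c "import m;m.pk()"
```

```text
packet in tray [ 0.0225 -0.0263  0.0013] [0.0018 0.0014 0.0031] 6
11.05 [0.41768383 0.19010809 0.02243146] [-7.43256857 -0.19335458  4.71775625]
```

Emit:
play_rows(increments="-5 0 0 0 0.3;-20 0 0 0 0.3;-45 0 0 0 0.3;-55 0 0 0 0.3;-55 0 -40 0 0.3;-55 0 -85 0 1;-55 0 -130 0 1;-55 0 -130 0 1;-5 -38 -130 0 1;30 -60 -130 0 1;60 -76 -130 0 1;60 -76 -130 0 1;60 -76 -100 0 1;60 -76 -85 0 1;60 -76 -85 0 1")

```text
t: 12.55
tool_pos: [0.4785, 0.2629, 0.1043]
orientation: [3.139, -0.053, -0.008]
force: [-0.3, -1.0, -0.7]
opening: 0.0006
gripper_force: 0.0
```

```bash
python3 - <<'E'
import m
m.pk(2)
from plant import robot
import cv2
for c,(a,b,e,f) in dict(side=(170,340,150,350),top=(230,350,200,360)).items():
  cv2.imwrite(f"pics/{c}2.png",cv2.resize(robot.read_camera(c)[a:b,e:f],None,fx=3.5,fy=3.5,interpolation=2))
E
```

```text
packet in tray [ 0.0226 -0.0262  0.0016] [0.002  0.0022 0.0029] 4
12.95 [0.48175252 0.26437495 0.10880841] [0.63671927 0.0344887  0.98005747]
```

View pics/side2.png

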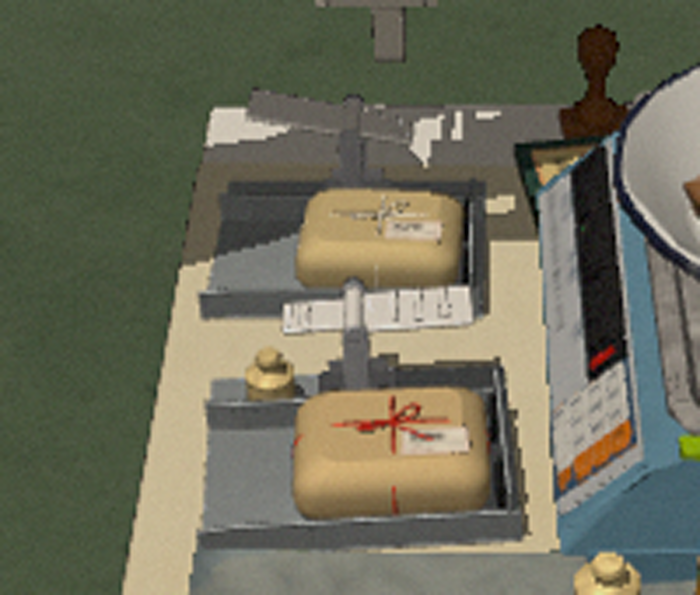

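The packet is home at tray_a's stop (side crop, right edge at (465, 235)). The closed fingers are above the tail, at (390, 55). I'll press down next.

Emit:
play_rows(increments="0 0 20 0 1;0 0 35 0 1;0 0 41 0 1;0 0 45 0 1;0 0 49 0 1;0 0 53 0 1;0 0 57 0 1;0 0 61 0 1;0 0 65 0 1;0 0 69 0 1;0 0 72 0 1;0 0 75 0 1;0 0 75 0 1")

```text
t: 14.35
tool_pos: [0.4807, 0.264, 0.0319]
orientation: [3.141, -0.053, -0.001]
force: [0.8, -0.9, -0.1]
opening: 0.0004
gripper_force: 0.3
```

```bash
cat > f.py <<'E'
import m,sys
from plant import robot
import numpy as np,cv2
im=robot.read_camera("side");cv2.imwrite(f"pics/{sys.argv[1]}.png",cv2.resize(im[130:340,150:350],None,fx=2.8,fy=2.8,interpolation=2))
for c in("side","top"):
  if c=="top":robot.read_camera(c)
  for n in("tray_a_flag_end","tray_a_tail"):
    for d in robot.landmark_of(c,n)[:2]:
      z=np.array(d["centre"]);print(c,n,np.round([*(m.R@(z[:2]-m.x)),z[2]],3),d["conf"])
s=robot.read_state();print(s["t"],s["tool_pos"],s["force"])
E
python3 f.py s3
```

```text
side tray_a_flag_end [-0.029  0.051  0.124] 0.45
side tray_a_tail [-0.029  0.052  0.126] 0.69
side tray_a_tail [0.014 0.052 0.036] 0.52
top tray_a_flag_end [-0.026  0.053  0.123] 0.41
14.65 [0.48102149 0.26410182 0.03260965] [-0.24449777 -0.42292779  0.29047786]
```

View pics/s3.png

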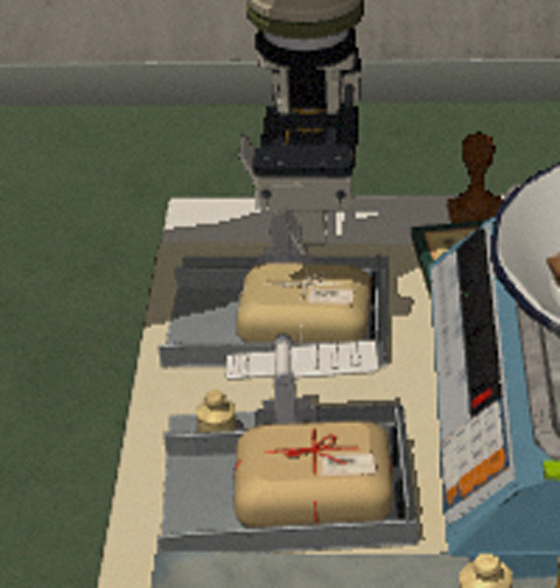

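Flag_end reads about (-28, 52, 124) in the tray frame, so the flag is raised to roughly 64°. The plate shows at (250, 160), just in front of the gripper body. I'll go round to the mouth side and push it over.

Emit:
play_rows(increments="0 0 -30 0 1;0 0 -75 0 1;0 0 -120 0 1;0 0 -125 0 1;-40 0 -125 0 1;-81 0 -125 0 1;-83 0 -125 0 1;-83 0 -100 0 1;-83 0 -68 0 1;-83 0 -68 0 1;-78 0 -68 0 1;-72 0 -68 0 1;-66 0 -68 0 1;-60 0 -68 0 1;-54 0 -68 0 1;-48 0 -68 0 1;-42 0 -68 0 1;-36 0 -68 0 1;-30 0 -68 0 1;-30 0 -68 0 1")

```text
t: 16.65
tool_pos: [0.452, 0.265, 0.1007]
orientation: [-3.141, 0.053, -0.001]
force: [0.5, 0.7, 0.2]
opening: 0.0008
gripper_force: 0.1
```

Emit:
play_rows(increments="6 0 0 0 1;12 0 0 0 1;18 0 0 0 1;24 0 0 0 1;30 0 0 0 1;36 0 0 0 1;41 0 3 0 1;43 0 7 0 1;43 0 11 0 1;43 0 15 0 1;43 0 19 0 1;43 0 23 0 1;43 0 26 0 1;43 0 29 0 1;43 0 29 0 1")

```text
t: 18.15
tool_pos: [0.4937, 0.2636, 0.0711]
orientation: [3.141, -0.053, -0.001]
force: [0.1, -0.2, 0.6]
opening: 0.001
gripper_force: 0.0
```

```bash
python3 f.py s4
```

```text
side tray_a_flag_end [0.064 0.05  0.071] 0.61
side tray_a_tail [-0.028  0.051  0.058] 0.7
top tray_a_tail [-0.025  0.053  0.063] 0.43
18.45 [0.49416827 0.26372144 0.07175531] [-0.44069222  0.27116075  0.20875881]
```

View pics/s4.png

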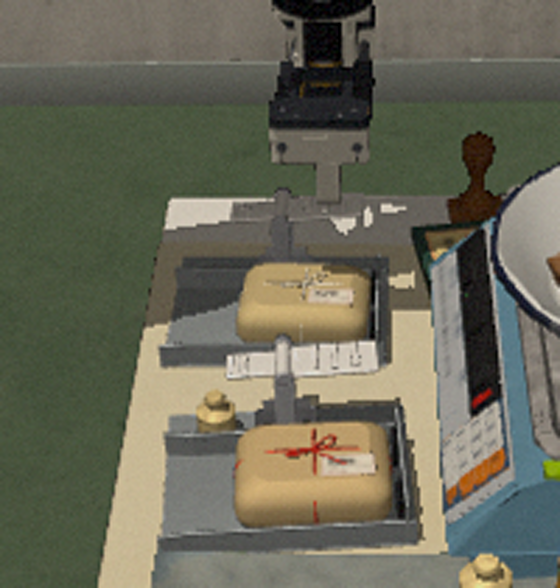

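The flag is over and nearly flat, and the tail now points to the mouth at (250, 210). I'll press on gently until the stop is felt.

Emit:
play_rows(increments="0 0 1 0 1;0 0 2 0 1;0 0 3 0 1;0 0 4 0 1;0 0 4 0 1")

```text
t: 18.95
tool_pos: [0.4941, 0.2636, 0.0675]
orientation: [3.141, -0.053, -0.0]
force: [0.4, 1.1, 0.4]
opening: 0.0005
gripper_force: 0.2
```

Emit:
play_rows(increments="0 0 0.7 0 1;0 0 1.4 0 1;0 0 2 0 1;0 0 2 0 1")

```text
t: 19.35
tool_pos: [0.4943, 0.2637, 0.0668]
orientation: [-3.141, 0.052, -0.0]
force: [-4.4, -1.9, 10.5]
opening: 0.0006
gripper_force: 4.9
```

Emit:
play_rows(increments="0 0 0 0 1;0 0 0 0 1;0 0 -10 0 1;0 0 -50 0 1;0 0 -95 0 1;0 0 -130 0 1;-40 40 -130 0 1;-60 80 -130 0 1;-80 130 -130 0 1;-80 180 -130 0 1;-80 230 -130 0 1;-80 230 -130 0 1")

```text
t: 20.55
tool_pos: [0.4062, 0.0319, 0.1962]
orientation: [3.139, -0.062, 0.002]
force: [-0.4, -0.2, 0.5]
opening: 0.0005
gripper_force: 0.0
```

```bash
python3 f.py s5; python3 -c "
import m;m.pk(2)"
```

```text
side tray_a_flag_end [0.062 0.051 0.064] 0.72
side tray_a_tail [-0.028  0.051  0.061] 0.55
top tray_a_tail [-0.029  0.054  0.064] 0.97
top tray_a_tail [ 0.078 -0.141  0.065] 0.22
20.85 [0.40653532 0.03784286 0.19563659] [-0.45664093  0.14921378 -0.32631778]
packet in tray [ 0.0211 -0.0267  0.002 ] [0.0017 0.0007 0.0019] 4
21.25 [0.40646242 0.03681362 0.19557557] [ 0.41826487  0.51269941 -0.37197222]
```

View pics/s5.png

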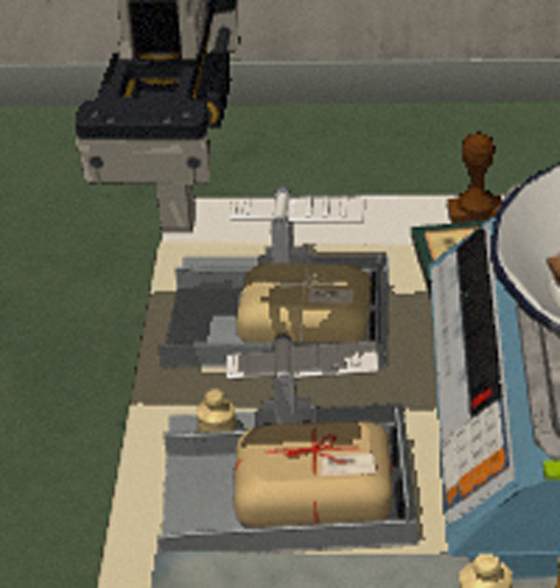

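The flag lies level with its ribs up, plate at (335, 208) and tail at (245, 210), matching tray_b. The packet is home at tray x of about 21 mm, and the arm touches nothing.

```bash
python3 -c "
from plant import robot;print(robot.close_job())"
```

```text
the job is handed in; nothing more can be done
None
```

The job is handed in with no verdict returned: the last measurements showed tray_a's packet home against the back stop (tray x about 21 mm), its flag flat with the ribbed face up, and the arm touching nothing.

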